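# Close up a row of porcelain boxes on the drying rail

## Task

Four freshly painted porcelain boxes stand touching in a row in the wooden rail. Push on the last box only, so that the whole row slides as one train, until the first box is fully home against the end stop; then push the wooden swing bar by its peg fully shut across the rail behind the row, and move clear. Do not lift any box, do not touch the other three, and leave the bowl, pot and brush where they are.

Things in the scene. Friction and masses are not known exactly. Their poses are not given: they have to be found in the camera images.
- rail: Fixed light wood rail, 395 x 84 mm. Origin: on the table under the channel; x along the channel to the end stop, y across, z up. Channel floor 8 mm above the table, x from -200 mm (open end), 52 mm wide between fences 16 mm thick, 20 mm above the table.
- rail_stop (a point): Centre of the end stop's inner face at its top, 45 mm above the table (rail x = +170, y = 0 mm). The stop is a block as wide as the rail. With the row home the box centres are at rail x = +145, +95, +45, -5 mm and the rear of the row at x = -30 mm.
- box1: white lidded porcelain box, 50 x 50 mm, 34 mm tall to the top of its flat lid plus a 12 mm high, 14 mm wide lid knob (lid fixed on). Origin: centre of its underside, z up, x along the rail to the stop at the start. About 120 g. First in the row, nearest the stop; do not touch.
- box2: white lidded porcelain box, 50 x 50 mm, 34 mm tall to the top of its flat lid plus a 12 mm high, 14 mm wide lid knob (lid fixed on). Origin: centre of its underside, z up, x along the rail to the stop at the start. About 120 g. Second in the row; do not touch.
- box3: white lidded porcelain box, 50 x 50 mm, 34 mm tall to the top of its flat lid plus a 12 mm high, 14 mm wide lid knob (lid fixed on). Origin: centre of its underside, z up, x along the rail to the stop at the start. About 120 g. Third in the row; do not touch.
- box4: white lidded porcelain box, 50 x 50 mm, 34 mm tall to the top of its flat lid plus a 12 mm high, 14 mm wide lid knob (lid fixed on). Origin: centre of its underside, z up, x along the rail to the stop at the start. About 120 g. Last in the row, farthest from the stop: the one to push, on its free end face (-x of the rail). The row starts 50 to 110 mm short of the stop.
- latch (a joint): Angle (rad) of the brown wooden swing bar on the rail's -y fence. It stays where left. 0: along the fence, pointing away from the stop; negative: leaning outwards off the rail (starts -0.6 to -0.15); positive: inwards over the channel; 1.57: fully shut, at its limit, square across the channel behind the row. At angle a its peg is at rail x = -43 - 52 cos a, y = -36 + 52 sin a mm.
- latch_pivot (a point): The swing bar's vertical pivot, on the fence at rail x = -43, y = -36 mm; point on the bar's underside, 20.5 mm above the table. The bar is 66 mm long, 14 mm wide, 9 mm thick; shut, it stands 6 mm clear behind the home row.
- latch_peg (a point): About 1 N here swings the bar. Centre of the upright peg near the swing bar's free end, 52 mm from the pivot; peg 12 mm in diameter, rising 30 mm from the bar's top, from about 30 to 60 mm above the table. The point is 59 mm above the table.
- bowl: Blue ceramic paint bowl, 90 mm wide, 40 mm tall; bystander. Origin: centre of its underside.
- water_pot: Green glass water pot, 68 mm wide, 75 mm tall; bystander. Origin: centre of its underside.
- brush: Slim paint brush with a pale wooden handle, 200 mm long, 12 mm thick, lying on the table along its own x; bystander. Origin: its middle, on the table.
Mind the look-alikes: they are no part of the job. What is shaped like the box4 but blue or pink is not meant.

How it is judged:
By the outcome, as a careful person would: the job done as asked, in the order asked, and still so for the second after the job is handed in, with the robot touching nothing.
It also fails if it takes over 51 s, if anything falls off the work surface, if the arm or the gripper's body presses on something with over 40 N, if the wrist force passes 120 N, or if a joint passes its speed limit or range.

## Robot

A 6-joint arm with a two-finger parallel gripper is mounted at the origin on the work surface. World frame = base frame: x ahead of the robot, y to its left, z up, the work surface at z = 0. Lengths are in m, angles in rad, forces in N, time in s.
With the tool pointing down it reaches from about 0.3 to 0.775 m from the base axis. Payload 14.6 kg.
Tool frame: the origin (TCP) lies midway between the tips of the shut fingers; the grasp point (between the pads) lies 19 mm behind it (ctrl.pinch_z is the distance from the TCP to the grasp point, in m); z points along the fingers, y is the line along which they close (so a half turn about z gives the same grasp; the last joint's range is limited). The gripper opens to 94 mm and grips with 3 to 60 N. Pads are 16 mm wide; open, the fingers measure 119 mm over their backs; the gripper's body (75 mm by 177 mm) begins 78 mm behind the grasp point.
Start: joints at [-1.298, 0.3, 1.521, -0, 1.321, -0.067], TCP at [0.183, -0.519, 0.174] pointing down, gripper open.
Joint ranges: [-3.03, 3.03], [-0.79, 2.21], [0.23, 2.52], [-1.04, 4.18], [0, 3.07], [-2.55, 2.55]. Speed limits (rad/s): [2.22, 2.22, 2.57, 3.14, 3.14, 3.14].

## Interface

Orientations are given as [roll, pitch, yaw] about the fixed x, y, z axes, in that order (R = Rz(yaw) Ry(pitch) Rx(roll)).
In Python, from station import ctrl gives the robot as it stands.
- The arm moves only by the tool jog_arm, never from a script. Its argument "motion" is a list of rows, each a list of 7 numbers: the shift along the tool's x, y, z in m, then the turn, a rotation vector about the tool's x, y, z in rad, then the opening, from -1 (shut) to 1 (fully open). In form: [[tx, ty, tz, rx, ry, rz, gripper], ...]. A call has 1 to 5 rows; each row shifts and turns the commanded pose from where the row before left it, along the tool's axes as they then stand; what a row does not reach is not made up. A row lasts 1/10 s, in which the tool goes at most 50 mm and 8.59 degrees, less where a joint would pass 70% of its speed; a pose out of reach is approached as far as the arm can. A call is refused whole if a number of a shift passes 0.05 or a number of a turn 0.15, either way. A call with a gripper value outside its range is refused whole. The fingers move at their own pace and stop on an object; "squeeze" is the grip in N (left out, the last holds). Time passes only in rows, so rows that do not move let the fingers close. It gives the time, the measured TCP pose, the force, the opening and the grip force at its end, in the units of the state.
- ctrl.get_obs(): the state, without advancing time (a new reading comes with each control period).
- ctrl.camera(name): name is "scene" or "top"; returns the picture (480x640x3 uint8, red, green, blue); there is no depth.
- ctrl.camera_model(name): a dict with "intrinsics" (3x3 intrinsics, pixels), "rvec" (rotation vector, rad) and "tvec" (3), from world to camera coordinates, as OpenCV has them. Camera axes: x right, y down, z forward; pixel columns grow to the right and rows downward; lengths in m; the calibration is good to about 2 mm. A picture is of the moment at which its call begins. camera_model takes no time and is no camera call.
- ctrl.hand_in(): hands the job in; it is judged then, once.
The state is a dict: "time_s": time; "qpos": joint angles; "joint_vel": joint speeds; "tau": joint torques, N m; "ee_pos": TCP position; "eef_rot": TCP orientation; "force": force on the tool from outside, world axes, zero at the start; "moment": the same for the moment, N m; "grip_width": finger opening in m; "grip_force": force on a finger pad.
Only numpy, scipy, OpenCV 4.12 (cv2) and the standard library are available. Lean on these libraries where they do the work, as an engineer would, in place of code of your own. Each camera call takes 0.05 s, during which the arm holds its last target. There are 200 camera calls.

## Working session

There is one attempt and no reset: what is moved stays moved. The work goes in short steps, Python scripts to look and compute and a tool call to move; the robot and the scene stay as the last step left them, time stands still between calls to the robot, and variables do not carry over. Pictures are saved under pics/ and viewed, at most 11 in all, crops included, and the job is handed in when it is done.

Besides the shell and the picture viewer there is one more tool, called after ">>>" as name(argument=value, ...), one argument or row to a line, values as JSON. jog_arm: Moves the arm, as the interface text tells. Its arguments: {"type":"object","properties":{"motion":{"type":"array"},"squeeze":{"type":"number"}},"required":["motion"]}

```bash
mkdir -p pics; python3 - <<'E'
from station import ctrl
import cv2
for n in("scene","top"):
    cv2.imwrite(f"pics/{n}0.png",ctrl.camera(n)[:,:,::-1])
    print(n,ctrl.camera_model(n))
o=ctrl.get_obs();print(o)
E
```

```text
scene {'intrinsics': array([[528.88032317,   0.        , 313.47432775],
       [  0.        , 528.88032317, 234.43268468],
       [  0.        ,   0.        ,   1.        ]]), 'rvec': array([ 0.81541015,  2.45326137, -1.25339908]), 'tvec': array([ 0.42554514, -0.18131982,  1.38347347])}
top {'intrinsics': array([[499.43560419,   0.        , 328.74787966],
       [  0.        , 499.43560419, 241.74740098],
       [  0.        ,   0.        ,   1.        ]]), 'rvec': array([ 2.15467666, -2.10979503,  0.12369491]), 'tvec': array([0.08882259, 0.59453601, 0.86560004])}
{'time_s': 0.1, 'qpos': array([-1.29755497e+00,  3.00407132e-01,  1.52147966e+00, -1.50310778e-05,
        1.32071035e+00, -6.65995980e-02]), 'joint_vel': array([-0.00028678, -0.00260319, -0.00194704, -0.00080176, -0.00144018,
        0.00028796]), 'tau': array([ 9.18320220e-04, -5.32643759e+01, -3.53284085e+01,  7.08856224e-02,
        2.34815438e-02, -6.51190044e-05]), 'ee_pos': array([ 0.18326007, -0.51830164,  0.17376434]), 'eef_rot': array([-3.14058943e+00, -5.23214275e-05,  3.39844658e-01]), 'force': array([ 0.54618885,  0.02858158, -0.57336057]), 'moment': array([ 0.02635277, -0.07929541,  0.00927924]), 'grip_force': 0.0, 'grip_width': 0.0938509281714645}
```

View pics/scene0.png

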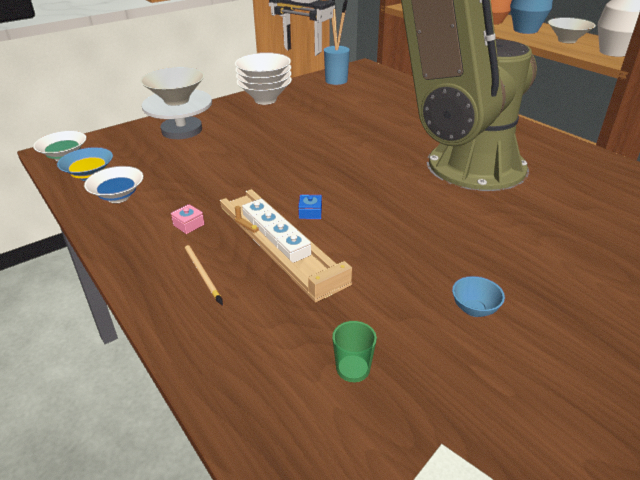

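View pics/top0.png

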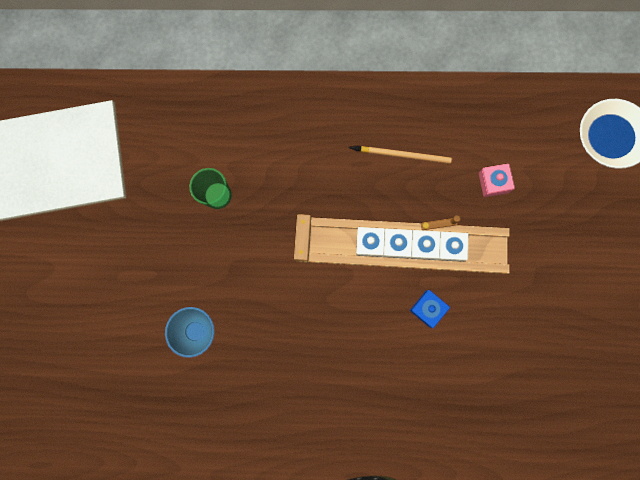

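```bash
cat > h.py <<'E'
import cv2,numpy as np
from station import ctrl
def ray(n,uv,z):
    m=ctrl.camera_model(n);R=cv2.Rodrigues(m["rvec"])[0];t=m["tvec"]
    uv=np.atleast_2d(np.float64(uv));d=np.c_[uv,np.ones(len(uv))]@np.linalg.inv(m["intrinsics"]).T@R
    c=-R.T@t
    return c+d*((z-c[2])/d[:,2])[:,None]
def proj(n,p):
    m=ctrl.camera_model(n)
    return cv2.projectPoints(np.float64(p).reshape(-1,3),m["rvec"],m["tvec"],m["intrinsics"],None)[0][:,0]
E
python3 - <<'E'
from h import *
a=cv2.imread("pics/top0.png");c=a[200:290,285:520]
cv2.imwrite("pics/crop0.png",cv2.resize(c,None,fx=3.4,fy=3.4,interpolation=cv2.INTER_CUBIC))
h=cv2.cvtColor(a,cv2.COLOR_BGR2HSV)
roi=np.zeros(a.shape[:2],np.uint8);roi[205:285,285:520]=255
w=cv2.inRange(h,(0,0,150),(179,60,255))&roi
w=cv2.morphologyEx(w,cv2.MORPH_CLOSE,np.ones((15,15)))
k=max(cv2.findContours(w,0,2)[0],key=cv2.contourArea)
b=cv2.boxPoints(cv2.minAreaRect(k));print(b);P=ray("top",b,.042);print(P)
print(np.linalg.norm(np.diff(P,axis=0),axis=1))
blue=cv2.inRange(h,(95,60,60),(125,255,255))&roi
n,l,s,ce=cv2.connectedComponentsWithStats(blue)
for i in range(1,n):
    if s[i,4]>40: print(s[i],ce[i],ray("top",ce[i],.048))
wood=cv2.inRange(h,(10,60,110),(25,200,255))&roi
k=max(cv2.findContours(wood,0,2)[0],key=cv2.contourArea);print(cv2.boundingRect(k))
E
```

```text
[[355.72903 254.38745]
 [357.24332 226.52411]
 [468.38242 232.56427]
 [466.86813 260.4276 ]]
[[ 0.5706231   0.05179466  0.042     ]
 [ 0.6220975   0.04980686  0.042     ]
 [ 0.61460857 -0.15216016  0.042     ]
 [ 0.56360163 -0.14857488  0.042     ]]
[0.05151277 0.20210582 0.05113279]
[362 232  18  18 183] [370.31147541 240.74863388] [[0.59529533 0.02593107 0.048     ]]
[390 234  17  17 182] [398.01648352 242.03846154] [[ 0.59388462 -0.02408752  0.048     ]]
[418 236  17  17 184] [425.85869565 243.83695652] [[ 0.59155651 -0.07415519  0.048     ]]
[446 237  17  17 188] [453.70744681 245.22340426] [[ 0.58998778 -0.1240363   0.048     ]]
(294, 214, 216, 60)
```

View pics/crop0.png

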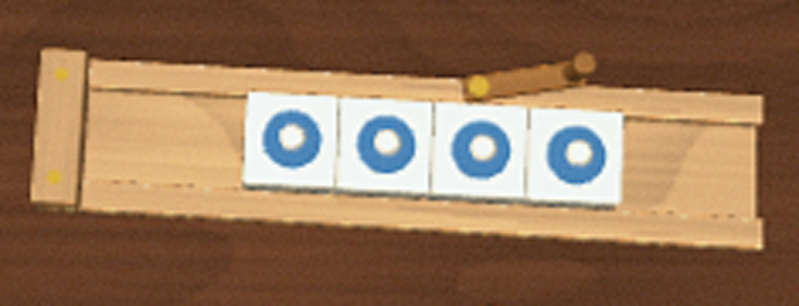

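```bash
python3 - <<'E'
from h import *
f=lambda p:np.array(p)/3.4+[285-.35,200-.35]
rings=ray("top",[[370.31,240.75],[398.02,242.04],[425.86,243.84],[453.71,245.22]],.042)
d=rings[0]-rings[3];print("spacing",np.linalg.norm(d)/3)
# fences: outer lines + stop
L=lambda z,*p:ray("top",f(p),z)
fn=L(.020,(90,60),(763,96)); fs=L(.020,(763,248),(80,209))
for q in (fn,fs): v=q[0]-q[1];print("dir",np.degrees(np.arctan2(v[1],v[0])),)
print("dir rings",np.degrees(np.arctan2(d[1],d[0])))
u=(fn[0]-fn[1])[:2];u/=np.linalg.norm(u)
u2=(fs[1]-fs[0])[:2];u2/=np.linalg.norm(u2);u=(u+u2+d[:2]/np.linalg.norm(d))/1;u/=np.linalg.norm(u)
v=np.array([-u[1],u[0]])
print("u",u,np.arctan2(u[1],u[0]))
S=lambda n,P:print(n,np.c_[P[:,:2]@u,P[:,:2]@v].round(4).tolist())
S("rings",rings);S("fn",fn);S("fs",fs)
S("stoptop inner",L(.045,(86,52),(77,207)));S("stop outer",L(.045,(42,48),(31,202)))
S("pivot",L(.0295,(478,87)));S("peg",L(.0605,(585,65)));S("open",L(.02,(763,96),(763,248)))
S("rowrear",L(.042,(622,112),(618,205)))
E
```

```text
spacing 0.0503574266259082
dir 87.89777440476811
dir -92.12615785612881
dir rings 87.97653883791713
u [0.03636374 0.99933862] 1.5344245691443263
rings [[0.0473, -0.5949], [-0.0031, -0.5953], [-0.0536, -0.5948], [-0.1038, -0.595]]
fn [[0.1597, -0.6367], [-0.2099, -0.6366]]
fs [[-0.2106, -0.5532], [0.1598, -0.5535]]
stoptop inner [[0.1603, -0.6362], [0.1596, -0.5519]]
stop outer [[0.1842, -0.6371], [0.1843, -0.5532]]
pivot [[-0.0533, -0.6314]]
peg [[-0.104, -0.6403]]
open [[-0.2099, -0.6366], [-0.2106, -0.5532]]
rowrear [[-0.1283, -0.6196], [-0.1272, -0.5695]]
```

>>> jog_arm(
  motion=[
    [0,0,0,0,0,-0.149,-1],
    [0,0,0,0,0,-0.149,-1],
    [0,0,0,0,0,-0.149,-1],
    [0,0,0,0,0,-0.149,-1],
    [0,0,0,0,0,-0.149,-1],
  ],
  squeeze=20,
)

```text
time_s: 0.6
ee_pos: [0.1833, -0.5184, 0.1739]
eef_rot: [-3.141, -0.0, 1.091]
force: [-0.3, 0.3, 0.7]
grip_width: 0.0573
grip_force: 0.0
```

>>> jog_arm(
  motion=[
    [0,0,0,0,0,-0.15,-1],
    [0,0,0,0,0,-0.15,-1],
    [0,0,0,0,0,-0.15,-1],
    [0,0,0,0,0,0,-1],
  ],
)

```text
time_s: 1.0
ee_pos: [0.1833, -0.5184, 0.1739]
eef_rot: [-3.141, -0.001, 1.537]
force: [0.6, -0.4, -1.3]
grip_width: 0.0256
grip_force: 0.0
```

>>> jog_arm(
  motion=[
    [0.028,0.033,0,0,0,0,-1],
    [0.028,0.033,0,0,0,0,-1],
    [0.028,0.033,0,0,0,0,-1],
    [0.028,0.033,0,0,0,0,-1],
    [0.028,0.033,0,0,0,0,-1],
  ],
)

```text
time_s: 1.5
ee_pos: [0.3543, -0.3833, 0.1742]
eef_rot: [-3.142, -0.0, 1.529]
force: [-0.5, -0.1, 0.1]
grip_width: 0.0003
grip_force: 0.0
```

>>> jog_arm(
  motion=[
    [0.028,0.033,0,0,0,0,-1],
    [0.028,0.033,0,0,0,0,-1],
    [0.028,0.033,0,0,0,0,-1],
    [0.028,0.033,0,0,0,0,-1],
    [0,0,0,0,0,0,-1],
  ],
)

```text
time_s: 2.0
ee_pos: [0.4919, -0.2743, 0.1738]
eef_rot: [-3.142, -0.001, 1.534]
force: [0.2, -0.5, -0.6]
grip_width: 0.0004
grip_force: 0.0
```

>>> jog_arm(
  motion=[
    [0.027,0.031,0,0,0,0,-1],
    [0.027,0.031,0,0,0,0,-1],
    [0.027,0.031,0,0,0,0,-1],
    [0,0,0.035,0,0,0,-1],
    [0,0,0.04,0,0,0,-1],
  ],
)

```text
time_s: 2.5
ee_pos: [0.586, -0.1995, 0.099]
eef_rot: [3.139, 0.001, 1.532]
force: [-0.3, -0.1, -0.6]
grip_width: 0.0003
grip_force: 0.0
```

>>> jog_arm(
  motion=[
    [0,0,0.02,0,0,0,-1],
    [0,0,0,0,0,0,-1],
  ],
)

```text
time_s: 2.7
ee_pos: [0.5832, -0.1996, 0.076]
eef_rot: [-3.136, -0.002, 1.531]
force: [0.8, 0.2, 0.6]
grip_width: 0.0006
grip_force: 0.0
```

```bash
cat >> h.py <<'E'
u=np.array([.03636,.99934]);v=np.array([-u[1],u[0]])
def rail(p): p=np.asarray(p);return np.r_[p[:2]@u+.0102,p[:2]@v+.595,p[2]]
def world(r): return np.r_[u*(r[0]-.0102)+v*(r[1]-.595),r[2]]
E
python3 - <<'E'
from h import *
o=ctrl.get_obs();print(rail(o["ee_pos"]),o["eef_rot"],o["force"])
a=ctrl.camera("scene")[150:320,190:390,::-1];cv2.imwrite("pics/s1.png",cv2.resize(a,None,fx=3.5,fy=3.5))
E
```

```text
[-0.16802302  0.0049279   0.07604138] [-3.13622567e+00 -1.87455129e-03  1.53077202e+00] [0.80268515 0.19728254 0.60787989]
```

View pics/s1.png

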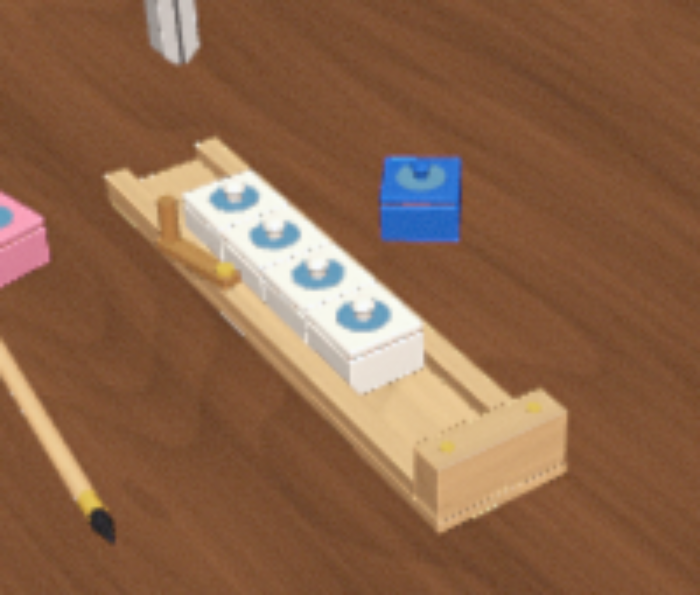

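>>> jog_arm(
  motion=[
    [0,0.005,0.0,0,0,0,-1],
    [0,0,0.02,0,0,0,-1],
    [0,0,0.02,0,0,0,-1],
    [0,0,0.01,0,0,0,-1],
    [0,0,0,0,0,0,-1],
  ],
)

```text
time_s: 3.25
ee_pos: [0.5901, -0.2, 0.0292]
eef_rot: [-3.141, -0.0, 1.534]
force: [0.0, -0.1, -1.1]
grip_width: 0.0005
grip_force: 0.0
```

```bash
python3 - <<'E'
from h import *
o=ctrl.get_obs();print(rail(o["ee_pos"]),o["eef_rot"],o["force"])
E
```

```text
[-0.16825356 -0.00193909  0.02916105] [-3.14107451e+00 -1.77300407e-04  1.53408955e+00] [ 0.02838454 -0.1475942  -1.12214652]
```

>>> jog_arm(
  motion=[
    [0,-0.001,0.009,0,0,0,-1],
    [0.01,0,0,0,0,0,-1],
    [0.01,0,0,0,0,0,-1],
    [0.005,0,0,0,0,0,-1],
    [0.003,0,0,0,0,0,-1],
  ],
)

```text
time_s: 3.75
ee_pos: [0.5904, -0.1711, 0.0207]
eef_rot: [3.141, 0.0, 1.536]
force: [0.3, 0.2, 0.0]
grip_width: 0.0004
grip_force: 0.0
```

>>> jog_arm(
  motion=[
    [0.003,0,0,0,0,0,-1],
    [0.003,0,0,0,0,0,-1],
    [0.003,0,0,0,0,0,-1],
    [0.003,0,0,0,0,0,-1],
    [0.003,0,0,0,0,0,-1],
  ],
)

```text
time_s: 4.25
ee_pos: [0.5906, -0.1568, 0.0202]
eef_rot: [-3.142, -0.0, 1.535]
force: [-0.8, 0.9, -0.1]
grip_width: 0.0003
grip_force: 0.0
```

```bash
python3 - <<'E'
from h import *
o=ctrl.get_obs();print(rail(o["ee_pos"]),o["eef_rot"],o["force"])
E
```

```text
[-0.12502407 -0.00088341  0.02023755] [-3.14156693e+00 -1.38283182e-05  1.53466136e+00] [-0.76356651  0.9323198  -0.05861688]
```

>>> jog_arm(
  motion=[
    [0.003,0,0,0,0,0,-1],
    [0.003,0,0,0,0,0,-1],
    [0.004,0,0,0,0,0,-1],
    [0.004,0,0,0,0,0,-1],
    [0.004,0,0,0,0,0,-1],
  ],
)

```text
time_s: 4.75
ee_pos: [0.5913, -0.1387, 0.0203]
eef_rot: [3.141, 0.0, 1.535]
force: [-0.1, -1.6, 0.9]
grip_width: 0.0008
grip_force: 1.3
```

>>> jog_arm(
  motion=[
    [0.004,0,0,0,0,0,-1],
    [0.004,0,0,0,0,0,-1],
    [0.004,0,0,0,0,0,-1],
    [0.004,0,0,0,0,0,-1],
    [0.004,0,0,0,0,0,-1],
  ],
)

```text
time_s: 5.25
ee_pos: [0.592, -0.1188, 0.0203]
eef_rot: [3.142, 0.0, 1.535]
force: [-0.0, -3.6, 0.6]
grip_width: 0.0007
grip_force: 1.5
```

>>> jog_arm(
  motion=[
    [0.004,0,0,0,0,0,-1],
    [0.004,0,0,0,0,0,-1],
    [0.004,0,0,0,0,0,-1],
    [0.004,0,0,0,0,0,-1],
    [0.004,0,0,0,0,0,-1],
  ],
)

```text
time_s: 5.75
ee_pos: [0.5927, -0.0987, 0.0202]
eef_rot: [-3.142, -0.0, 1.535]
force: [0.1, -3.0, 0.9]
grip_width: 0.0006
grip_force: 1.6
```

```bash
python3 - <<'E'
from h import *
o=ctrl.get_obs();print(rail(o["ee_pos"]),o["eef_rot"],o["force"])
E
```

```text
[-0.06683658 -0.00086421  0.02024029] [-3.14155869e+00 -1.11258889e-05  1.53482694e+00] [ 0.08935436 -3.0496826   0.90013841]
```

>>> jog_arm(
  motion=[
    [0.004,0,0,0,0,0,-1],
    [0.004,0,0,0,0,0,-1],
    [0.004,0,0,0,0,0,-1],
    [0.004,0,0,0,0,0,-1],
    [0.003,0,0,0,0,0,-1],
  ],
)

```text
time_s: 6.25
ee_pos: [0.5934, -0.0796, 0.0203]
eef_rot: [-3.142, -0.0, 1.535]
force: [-0.2, -4.2, 1.5]
grip_width: 0.0003
grip_force: 1.6
```

>>> jog_arm(
  motion=[
    [0.002,0,0,0,0,0,-1],
    [0.002,0,0,0,0,0,-1],
    [0.001,0,0,0,0,0,-1],
    [0.001,0,0,0,0,0,-1],
  ],
)

```text
time_s: 6.65
ee_pos: [0.5936, -0.074, 0.0202]
eef_rot: [-3.142, 0.0, 1.535]
force: [0.0, -3.0, 0.5]
grip_width: 0.0004
grip_force: 1.6
```

```bash
python3 - <<'E'
from h import *
o=ctrl.get_obs();print(rail(o["ee_pos"]),o["eef_rot"],o["force"])
E
```

```text
[-0.04217468 -0.0008656   0.02024755] [-3.14158411e+00  1.20878771e-05  1.53474972e+00] [ 0.03774483 -2.97420574  0.46468632]
```

Step in 1 mm rows until the force rises.

>>> jog_arm(
  motion=[
    [0.001,0,0,0,0,0,-1],
    [0.001,0,0,0,0,0,-1],
  ],
)

```text
time_s: 6.85
ee_pos: [0.5936, -0.072, 0.0202]
eef_rot: [3.142, -0.0, 1.535]
force: [0.3, -2.4, 0.6]
grip_width: 0.0009
grip_force: 1.6
```

>>> jog_arm(
  motion=[
    [0.001,0,0,0,0,0,-1],
  ],
)

```text
time_s: 6.95
ee_pos: [0.5937, -0.071, 0.0203]
eef_rot: [3.142, -0.0, 1.535]
force: [-0.7, -2.3, 1.1]
grip_width: 0.0004
grip_force: 1.6
```

>>> jog_arm(
  motion=[
    [0.0005,0,0,0,0,0,-1],
  ],
)

```text
time_s: 7.05
ee_pos: [0.5937, -0.0704, 0.0202]
eef_rot: [-3.142, -0.0, 1.535]
force: [-0.7, -2.8, 1.7]
grip_width: 0.0002
grip_force: 1.6
```

>>> jog_arm(
  motion=[
    [0.0005,0,0,0,0,0,-1],
  ],
)

```text
time_s: 7.15
ee_pos: [0.5937, -0.07, 0.0202]
eef_rot: [3.142, 0.0, 1.535]
force: [0.1, -3.4, 0.8]
grip_width: 0.0004
grip_force: 1.6
```

>>> jog_arm(
  motion=[
    [0.0005,0,0,0,0,0,-1],
  ],
)

```text
time_s: 7.25
ee_pos: [0.5937, -0.0695, 0.0203]
eef_rot: [-3.142, 0.0, 1.535]
force: [-0.6, -2.8, 1.0]
grip_width: 0.0008
grip_force: 1.6
```

>>> jog_arm(
  motion=[
    [0.0005,0,0,0,0,0,-1],
  ],
)

```text
time_s: 7.35
ee_pos: [0.5937, -0.069, 0.0202]
eef_rot: [-3.142, -0.0, 1.535]
force: [-0.7, -3.8, 1.3]
grip_width: 0.0004
grip_force: 1.6
```

>>> jog_arm(
  motion=[
    [0.0005,0,0,0,0,0,-1],
  ],
)

```text
time_s: 7.45
ee_pos: [0.5937, -0.0685, 0.0202]
eef_rot: [-3.142, 0.0, 1.535]
force: [0.1, -4.1, 1.8]
grip_width: 0.0001
grip_force: 1.6
```

>>> jog_arm(
  motion=[
    [0.0005,0,0,0,0,0,-1],
  ],
)

```text
time_s: 7.55
ee_pos: [0.5938, -0.068, 0.0203]
eef_rot: [3.142, 0.0, 1.535]
force: [0.1, -3.1, 1.7]
grip_width: 0.0004
grip_force: 1.6
```

>>> jog_arm(
  motion=[
    [0.0005,0,0,0,0,0,-1],
  ],
)

```text
time_s: 7.65
ee_pos: [0.5938, -0.0675, 0.0203]
eef_rot: [-3.142, -0.0, 1.535]
force: [-0.6, -3.7, 0.9]
grip_width: 0.0003
grip_force: 1.6
```

>>> jog_arm(
  motion=[
    [0.0005,0,0,0,0,0,-1],
  ],
)

```text
time_s: 7.75
ee_pos: [0.5938, -0.067, 0.0203]
eef_rot: [3.142, 0.0, 1.535]
force: [-0.2, -3.5, 0.4]
grip_width: 0.0003
grip_force: 1.6
```

```bash
python3 - <<'E'
from h import *
a=ctrl.camera("top")[:,:,::-1];cv2.imwrite("pics/t2.png",a)
cv2.imwrite("pics/c2.png",cv2.resize(a[200:290,285:520],None,fx=3.4,fy=3.4,interpolation=cv2.INTER_CUBIC))
h=cv2.cvtColor(np.ascontiguousarray(a),cv2.COLOR_BGR2HSV)
roi=np.zeros(a.shape[:2],np.uint8);roi[205:285,285:520]=255
blue=cv2.inRange(h,(95,60,60),(125,255,255))&roi
n,l,s,ce=cv2.connectedComponentsWithStats(blue)
for i in range(1,n):
    if s[i,4]>40: print(s[i],rail(ray("top",ce[i],.042)[0]))
E
```

```text
[323 230  17  17 185] [ 0.12880458 -0.00072945  0.042     ]
[351 232  17  17 180] [ 0.07851923 -0.00042566  0.042     ]
[378 233  17  17 181] [ 0.02906091 -0.00017254  0.042     ]
```

View pics/c2.png

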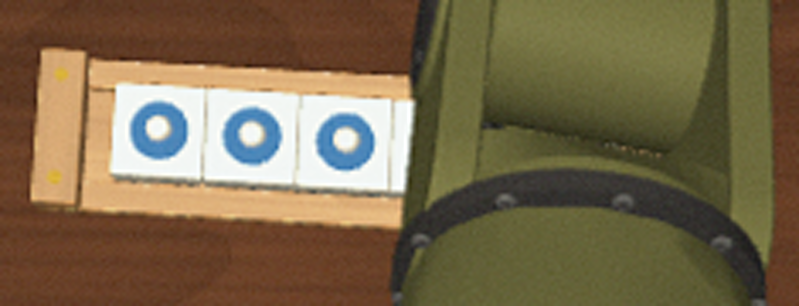

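```bash
python3 - <<'E'
from h import *
print("stop",rail(ray("scene",[190+480/3.5,150+424/3.5],.045)[0]))
print("tip proj crop",(proj("scene",[.5832,-.1996,.076])-[190,150])*3.5)
for x in(-.2,.17): print(x,(proj("scene",[world([x,y,.02]) for y in(-.042,.042)])-[190,150])*3.5)
a=ctrl.camera("scene")[150:320,190:390,::-1];cv2.imwrite("pics/s2.png",cv2.resize(a,None,fx=3.5,fy=3.5))
print((proj("scene",ctrl.get_obs()["ee_pos"])-[190,150])*3.5)
E
```

```text
stop [ 0.17800372 -0.00219978  0.045     ]
tip proj crop [[178.47647123 100.51104463]]
-0.2 [[101.35605522 175.01526601]
 [212.63582031 136.47277665]]
0.17 [[410.02280289 480.29414474]
 [537.17925727 421.09338026]]
[[280.71205878 270.99224032]]
```

View pics/s2.png

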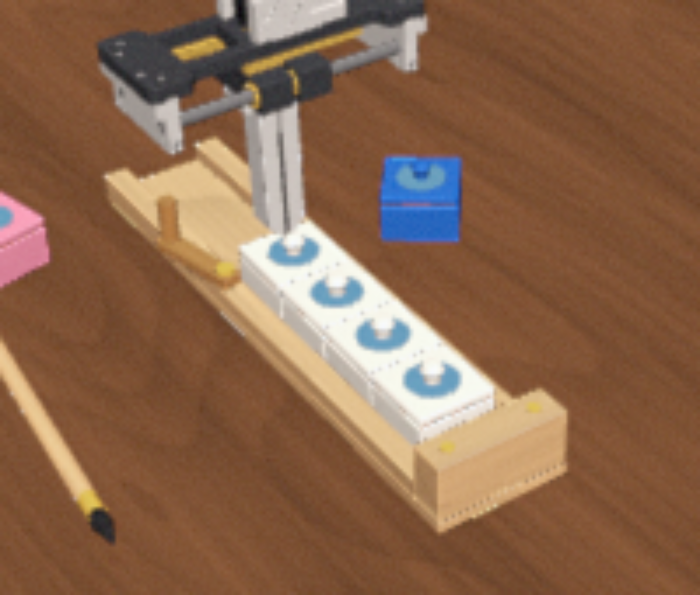

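>>> jog_arm(
  motion=[
    [0.003,0,0,0,0,0,-1],
    [0.003,0,0,0,0,0,-1],
    [0.003,0,0,0,0,0,-1],
    [0.002,0,0,0,0,0,-1],
    [0.001,0,0,0,0,0,-1],
  ],
)

```text
time_s: 8.35
ee_pos: [0.5942, -0.0547, 0.0202]
eef_rot: [-3.142, -0.0, 1.535]
force: [0.3, -3.8, 1.8]
grip_width: 0.0005
grip_force: 1.6
```

>>> jog_arm(
  motion=[
    [0.001,0,0,0,0,0,-1],
  ],
)

```text
time_s: 8.45
ee_pos: [0.5943, -0.0539, 0.0203]
eef_rot: [3.142, -0.0, 1.535]
force: [0.2, -3.0, 1.0]
grip_width: 0.0006
grip_force: 1.6
```

>>> jog_arm(
  motion=[
    [0.001,0,0,0,0,0,-1],
  ],
)

```text
time_s: 8.55
ee_pos: [0.5943, -0.053, 0.0203]
eef_rot: [3.142, 0.0, 1.535]
force: [-0.1, -2.6, 1.6]
grip_width: 0.0002
grip_force: 1.6
```

>>> jog_arm(
  motion=[
    [0.0007,0,0,0,0,0,-1],
  ],
)

```text
time_s: 8.65
ee_pos: [0.5944, -0.0523, 0.0203]
eef_rot: [3.142, -0.0, 1.535]
force: [0.4, -4.1, 0.8]
grip_width: 0.0001
grip_force: 1.6
```

>>> jog_arm(
  motion=[
    [0.0007,0,0,0,0,0,-1],
  ],
)

```text
time_s: 8.75
ee_pos: [0.5944, -0.0516, 0.0202]
eef_rot: [-3.142, 0.0, 1.535]
force: [0.4, -3.6, 0.6]
grip_width: 0.0006
grip_force: 1.6
```

>>> jog_arm(
  motion=[
    [0.0007,0,0,0,0,0,-1],
  ],
)

```text
time_s: 8.85
ee_pos: [0.5944, -0.0509, 0.0202]
eef_rot: [-3.142, -0.0, 1.535]
force: [-0.4, -3.3, 0.9]
grip_width: 0.0004
grip_force: 1.6
```

>>> jog_arm(
  motion=[
    [0.0007,0,0,0,0,0,-1],
  ],
)

```text
time_s: 8.95
ee_pos: [0.5945, -0.0504, 0.0203]
eef_rot: [3.141, 0.0, 1.535]
force: [-0.3, -6.4, 2.0]
grip_width: 0.0006
grip_force: 2.8
```

>>> jog_arm(
  motion=[
    [0.0007,0,0,0,0,0,-1],
  ],
)

```text
time_s: 9.05
ee_pos: [0.5945, -0.0501, 0.0203]
eef_rot: [3.141, 0.001, 1.535]
force: [0.1, -8.5, 3.1]
grip_width: 0.0004
grip_force: 4.2
```

>>> jog_arm(
  motion=[
    [0.0007,0,0,0,0,0,-1],
  ],
)

```text
time_s: 9.15
ee_pos: [0.5946, -0.0498, 0.0205]
eef_rot: [3.141, 0.002, 1.535]
force: [-0.5, -12.3, 3.3]
grip_width: 0.0006
grip_force: 5.6
```

>>> jog_arm(
  motion=[
    [-0.002,0,0,0,0,0,-1],
    [-0.008,0,0,0,0,0,-1],
    [-0.02,0,0,0,0,0,-1],
    [-0.01,0,-0.015,0,0,0,-1],
    [0,0,-0.03,0,0,0,-1],
  ],
)

```text
time_s: 9.65
ee_pos: [0.5918, -0.0898, 0.0646]
eef_rot: [-3.138, -0.001, 1.533]
force: [0.2, -0.5, 1.0]
grip_width: 0.0005
grip_force: 0.0
```

>>> jog_arm(
  motion=[
    [0,0,-0.03,0,0,0,-1],
    [0,0,0,0,0,0,-1],
    [0,0,0,0,0,0,-1],
  ],
)

```text
time_s: 9.95
ee_pos: [0.5933, -0.0888, 0.0962]
eef_rot: [3.14, -0.0, 1.535]
force: [-0.4, -0.2, 0.3]
grip_width: 0.0003
grip_force: 0.0
```

```bash
python3 - <<'E'
from h import *
o=ctrl.get_obs();print(o["ee_pos"],o["eef_rot"],rail(o["ee_pos"]),o["qpos"])
a=ctrl.camera("scene")[130:300,190:390,::-1];cv2.imwrite("pics/s3.png",cv2.resize(a,None,fx=3.5,fy=3.5))
print((proj("scene",o["ee_pos"])-[190,130])*3.5)
for d in np.eye(3)*.01: print((proj("scene",o["ee_pos"]+d)-[190,130])*3.5)
a=ctrl.camera("top")[:,:,::-1]
h=cv2.cvtColor(np.ascontiguousarray(a),cv2.COLOR_BGR2HSV)
roi=np.zeros(a.shape[:2],np.uint8);roi[205:285,285:520]=255
blue=cv2.inRange(h,(95,60,60),(125,255,255))&roi
n,l,s,ce=cv2.connectedComponentsWithStats(blue)
for i in range(1,n):
    if s[i,4]>40: print(s[i],rail(ray("top",ce[i],.042)[0]))
E
```

```text
[ 0.59325696 -0.08882067  0.09622185] [ 3.14017111e+00 -5.75428282e-05  1.53469418e+00] [-0.05699123 -0.00109493  0.09622185] [-2.09816864e-01  4.79453095e-01  1.46024688e+00  3.24365288e-04
  1.20050249e+00 -1.73831854e-01]
[[253.54531102 220.25526439]]
[[239.24071534 225.68940637]]
[[262.43987381 227.26511641]]
[[252.3072658  205.90063852]]
[314 229  18  17 180] [ 0.14500144 -0.00124938  0.042     ]
[342 231  17  17 184] [ 0.09493166 -0.00079756  0.042     ]
[369 233  17  17 185] [ 0.0452536  -0.00032031  0.042     ]
[397 234  17  18 185] [-5.31244438e-03 -3.75220462e-06  4.20000000e-02]
```

View pics/s3.png

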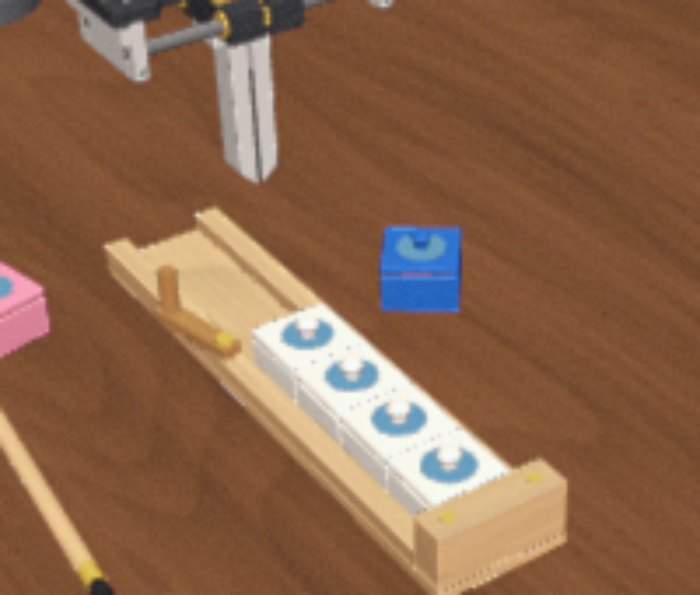

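>>> jog_arm(
  motion=[
    [-0.006,0.032,0,0,0,0,-1],
    [-0.006,0.032,0,0,0,0,-1],
    [-0.006,0.03,0,0,0,0,-1],
    [0,0,0.025,0,0,0,-1],
    [0,0,0.025,0,0,0,-1],
  ],
)

```text
time_s: 10.55
ee_pos: [0.6864, -0.1102, 0.0431]
eef_rot: [-3.14, -0.0, 1.535]
force: [-0.6, 0.3, -1.3]
grip_width: 0.0007
grip_force: 0.0
```

>>> jog_arm(
  motion=[
    [0,0,0,0,0,0,-1],
    [0,0,0,0,0,0,-1],
  ],
)

```text
time_s: 10.75
ee_pos: [0.686, -0.1101, 0.045]
eef_rot: [-3.14, -0.0, 1.535]
force: [-0.5, -0.8, 0.2]
grip_width: 0.0006
grip_force: 0.0
```

```bash
python3 - <<'E'
from h import *
o=ctrl.get_obs();print(o["ee_pos"],o["eef_rot"],rail(o["ee_pos"]))
a=ctrl.camera("scene")[160:260,200:300,::-1]
b=ctrl.camera("top")[190:290,400:500,::-1]
cv2.imwrite("pics/st4.png",np.hstack([cv2.resize(i,(400,400),interpolation=cv2.INTER_CUBIC) for i in(a,b)]))
print((proj("scene",o["ee_pos"])-[200,160])*4,(proj("scene",world([-.0942,-.0453,.0605]))-[200,160])*4)
for d in np.eye(3)*.01: print((proj("scene",o["ee_pos"]+d)-proj("scene",o["ee_pos"]))*4)
E
```

```text
[ 0.68604594 -0.11009219  0.0450344 ] [-3.14026363e+00 -2.62993828e-04  1.53486158e+00] [-0.0748749  -0.09459611  0.0450344 ]
[[ 84.51533366 255.62182354]] [[148.30634208 184.3432769 ]]
[[-17.04365292   6.73519627]]
[[9.17396261 8.74607765]]
[[ -2.30020894 -15.73212604]]
```

View pics/st4.png

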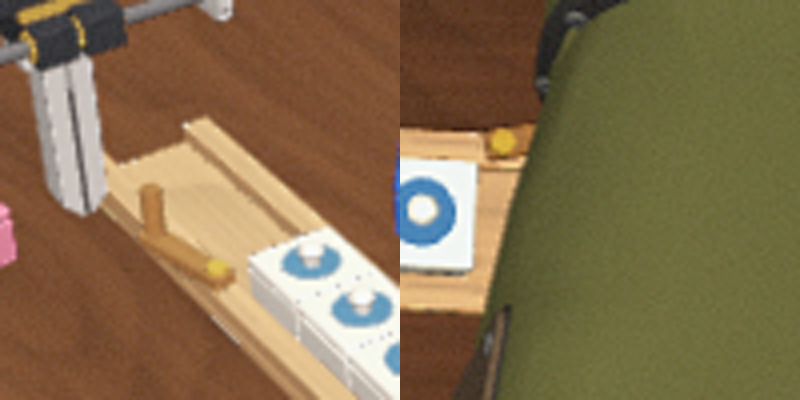

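>>> jog_arm(
  motion=[
    [0,0,0.01,0,0,0,-1],
    [0,0,0.01,0,0,0,-1],
    [0,-0.01,0,0,0,0,-1],
    [0,-0.008,0,0,0,0,-1],
    [0,-0.006,0,0,0,0,-1],
  ],
)

```text
time_s: 11.35
ee_pos: [0.6618, -0.1093, 0.0251]
eef_rot: [-3.141, -0.0, 1.535]
force: [0.1, -0.1, -0.3]
grip_width: 0.0004
grip_force: 0.0
```

>>> jog_arm(
  motion=[
    [0,-0.006,0,0,0,0,-1],
    [0,-0.006,0,0,0,0,-1],
    [0,-0.006,0,0,0,0,-1],
    [0.001,-0.006,0,0,0,0,-1],
    [0.003,-0.006,0,0,0,0,-1],
  ],
)

```text
time_s: 11.85
ee_pos: [0.632, -0.1043, 0.0253]
eef_rot: [3.142, 0.0, 1.534]
force: [-0.2, -0.2, -0.6]
grip_width: 0.0001
grip_force: 0.0
```

>>> jog_arm(
  motion=[
    [0.003,-0.006,0,0,0,0,-1],
    [0.005,-0.006,0,0,0,0,-1],
    [0.006,-0.006,0,0,0,0,-1],
    [0,0,0,0,0,0,-1],
  ],
)

```text
time_s: 12.25
ee_pos: [0.6145, -0.0887, 0.0253]
eef_rot: [-3.141, -0.0, 1.536]
force: [0.8, 0.4, -0.7]
grip_width: 0.0003
grip_force: 0.0
```

```bash
cat >> h.py <<'E'
def look(n):
    o=ctrl.get_obs();print(o["ee_pos"],rail(o["ee_pos"]),o["force"])
    i=ctrl.camera("scene")[:,:,::-1];cv2.imwrite(f"pics/{n}_full.png",i)
    cv2.imwrite(f"pics/{n}.png",cv2.resize(i[160:280,200:320],(600,600),interpolation=cv2.INTER_CUBIC))
    h=cv2.cvtColor(np.ascontiguousarray(i),cv2.COLOR_BGR2HSV)[160:280,200:320]
    m=cv2.inRange(h,(8,140,90),(19,255,220))
    c,l,s,ce=cv2.connectedComponentsWithStats(m)
    for k in range(1,c):
        if s[k,4]>15: print("brown",s[k],ce[k])
    for a in (0,.6,.8,1.,1.2,1.4,1.57):
        print(a,(proj("scene",world([-.043-.052*np.cos(a),-.036+.052*np.sin(a),.0595]))[0]-[200,160]).round(1))
E
python3 -c "from h import *;look('p5')"
```

```text
[ 0.61446604 -0.08865938  0.02534273] [-0.05605888 -0.02228415  0.02534273] [ 0.78165789  0.36026786 -0.66465324]
brown [   0    0   92  120 5006] [30.34398722 78.14842189]
brown [65  0 14  3 28] [70.75        0.67857143]
brown [  61    0   59   88 2750] [93.58       32.82072727]
brown [26  9 12  8 55] [32.21818182 12.43636364]
0 [40.8 44.9]
0.6 [54.8 42.5]
0.8 [59.5 42.7]
1.0 [64.  43.4]
1.2 [68.1 44.6]
1.4 [71.5 46.3]
1.57 [74. 48.]
```

View pics/p5.png

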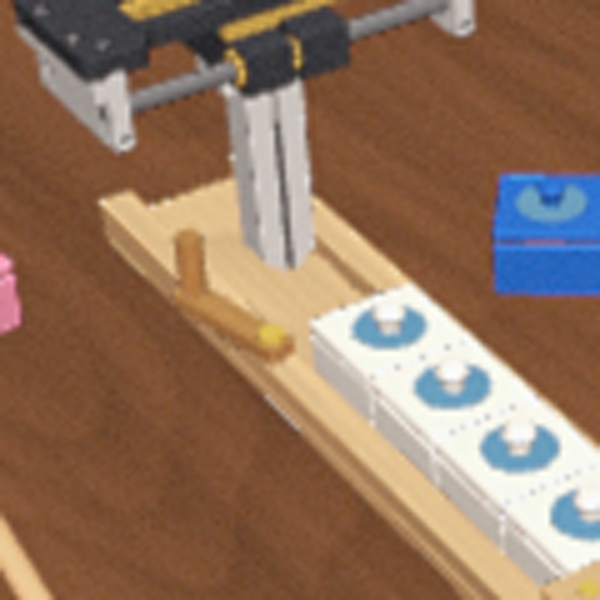

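>>> jog_arm(
  motion=[
    [0,0,-0.03,0,0,0,-1],
    [-0.019,0.032,0,0,0,0,-1],
    [-0.019,0.032,0,0,0,0,-1],
    [0,0,0,0,0,0,-1],
  ],
)

```text
time_s: 12.7
ee_pos: [0.6797, -0.1321, 0.0545]
eef_rot: [3.141, 0.0, 1.533]
force: [-0.8, 0.2, -0.5]
grip_width: 0.0003
grip_force: 0.0
```

>>> jog_arm(
  motion=[
    [0,0,0.02,0,0,0,-1],
    [0,0,0.015,0,0,0,-1],
    [0,0,0.006,0,0,0,-1],
    [0,0,0,0,0,0,-1],
  ],
)

```text
time_s: 13.1
ee_pos: [0.677, -0.1296, 0.0133]
eef_rot: [-3.14, -0.0, 1.535]
force: [-0.0, 0.0, 0.5]
grip_width: 0.0004
grip_force: 0.0
```

```bash
python3 - <<'E'
from h import *
o=ctrl.get_obs();p=o["ee_pos"];print(p,rail(p),o["force"])
i=ctrl.camera("scene");h=cv2.cvtColor(i,cv2.COLOR_RGB2HSV)
m=cv2.inRange(h,(0,0,120),(179,50,255));m[:150]=0;m[270:]=0;m[:,:190]=0;m[:,245:]=0
n,l,s,c=cv2.connectedComponentsWithStats(m)
for k in range(1,n):
    if s[k,4]>40:
        ys,xs=np.where(l==k);b=ys.argmax();print(s[k],"lowest",xs[b],ys[b])
for z in(0,.02,.03,.04): print(z,proj("scene",p+[0,0,z]))
E
```

```text
[ 0.67699415 -0.12955715  0.01330597] [-0.09465613 -0.08625803  0.01330597] [-0.04578902  0.03016051  0.47504573]
[206 150  30  17 381] lowest 209 166
[190 179  38  42 519] lowest 221 220
0 [[222.30827648 230.36076135]]
0.02 [[221.20085073 222.76977229]]
0.03 [[220.63842063 218.91452439]]
0.04 [[220.0700564  215.01860031]]
```

>>> jog_arm(
  motion=[
    [0,-0.01,0,0,0,0,-1],
    [0,-0.006,0,0,0,0,-1],
    [0,-0.006,0,0,0,0,-1],
    [0,-0.006,0,0,0,0,-1],
    [0,-0.006,0,0,0,0,-1],
  ],
)

```text
time_s: 13.65
ee_pos: [0.6436, -0.1288, 0.0147]
eef_rot: [3.141, 0.0, 1.535]
force: [1.7, -0.2, 0.5]
grip_width: 0.0003
grip_force: 0.8
```

>>> jog_arm(
  motion=[
    [0,-0.006,0,0,0,0,-1],
    [0.001,-0.006,0,0,0,0,-1],
    [0.003,-0.006,0,0,0,0,-1],
    [0.003,-0.006,0,0,0,0,-1],
    [0.005,-0.006,0,0,0,0,-1],
  ],
)

```text
time_s: 14.15
ee_pos: [0.6135, -0.1153, 0.0142]
eef_rot: [-3.141, 0.0, 1.535]
force: [0.9, -0.6, -0.3]
grip_width: 0.0002
grip_force: 0.7
```

>>> jog_arm(
  motion=[
    [0.006,-0.006,0,0,0,0,-1],
    [0,0,0,0,0,0,-1],
  ],
)

```text
time_s: 14.35
ee_pos: [0.6076, -0.1083, 0.0142]
eef_rot: [-3.141, -0.0, 1.536]
force: [0.0, -0.6, 0.5]
grip_width: 0.0001
grip_force: 0.0
```

```bash
python3 -c "from h import *;look('p6')"
```

```text
[ 0.60760324 -0.10833268  0.01422649] [-0.07596872 -0.0161412   0.01422649] [ 0.03070013 -0.639149    0.49246207]
brown [   0    0   92  120 4815] [29.87372793 79.06188993]
brown [64  0 13  3 26] [69.19230769  0.73076923]
brown [  60    0   60   88 2804] [93.0128388  32.48751783]
brown [25  9 13  8 54] [31.31481481 12.38888889]
brown [ 51  42  15  30 130] [59.73846154 58.14615385]
0 [40.8 44.9]
0.6 [54.8 42.5]
0.8 [59.5 42.7]
1.0 [64.  43.4]
1.2 [68.1 44.6]
1.4 [71.5 46.3]
1.57 [74. 48.]
```

View pics/p6.png

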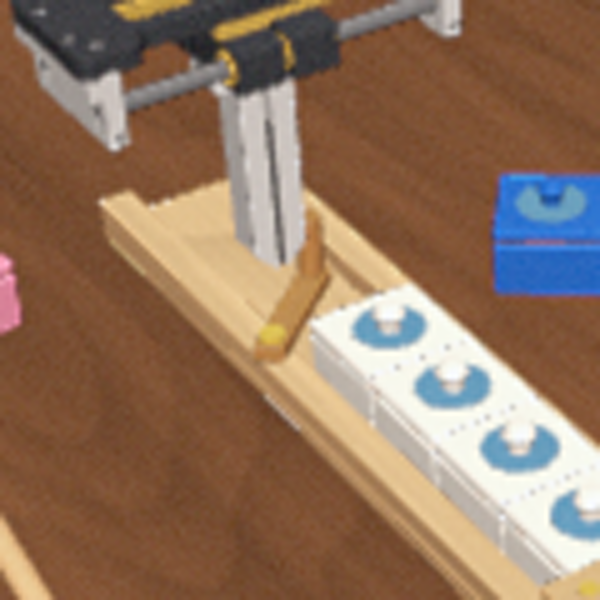

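>>> jog_arm(
  motion=[
    [-0.01,0.003,0,0,0,0,-1],
    [-0.02,0,0,0,0,0,-1],
    [-0.005,-0.015,0,0,0,0,-1],
    [0,-0.015,0,0,0,0,-1],
    [0.005,0,0,0,0,0,-1],
  ],
)

```text
time_s: 14.9
ee_pos: [0.5793, -0.1395, 0.0141]
eef_rot: [-3.141, -0.0, 1.533]
force: [-0.3, -0.2, -0.3]
grip_width: 0.0004
grip_force: 0.0
```

>>> jog_arm(
  motion=[
    [0.006,0,0,0,0,0,-1],
    [0.006,-0.001,0,0,0,0,-1],
    [0.006,-0.001,0,0,0,0,-1],
    [0.006,-0.001,0,0,0,0,-1],
    [0.006,-0.001,0,0,0,0,-1],
  ],
)

```text
time_s: 15.4
ee_pos: [0.5772, -0.1078, 0.0141]
eef_rot: [-3.141, 0.0, 1.535]
force: [-2.0, -2.0, 0.0]
grip_width: 0.0004
grip_force: 1.2
```

```bash
python3 - <<'E'
from h import *
o=ctrl.get_obs();print(rail(o["ee_pos"]),o["force"])
E
```

```text
[-0.07657324  0.01422219  0.01405668] [-1.97017435 -2.0031734   0.01965082]
```

>>> jog_arm(
  motion=[
    [0.005,0,0,0,0,0,-1],
    [0.005,0,0,0,0,0,-1],
    [0.003,0,0,0,0,0,-1],
    [0.002,0,0,0,0,0,-1],
  ],
)

```text
time_s: 15.8
ee_pos: [0.578, -0.0929, 0.0143]
eef_rot: [3.141, -0.0, 1.535]
force: [-1.0, -3.2, 0.7]
grip_width: 0.0003
grip_force: 0.7
```

>>> jog_arm(
  motion=[
    [0.001,0,0,0,0,0,-1],
    [0.001,0,0,0,0,0,-1],
  ],
)

```text
time_s: 16.0
ee_pos: [0.578, -0.0913, 0.0143]
eef_rot: [3.142, -0.0, 1.535]
force: [-1.6, -1.3, -0.3]
grip_width: 0.0008
grip_force: 0.6
```

>>> jog_arm(
  motion=[
    [0.001,0,0,0,0,0,-1],
  ],
)

```text
time_s: 16.1
ee_pos: [0.578, -0.0903, 0.0143]
eef_rot: [3.142, 0.0, 1.535]
force: [-1.0, -1.4, -1.3]
grip_width: 0.0002
grip_force: 0.6
```

>>> jog_arm(
  motion=[
    [0.0007,0,0,0,0,0,-1],
  ],
)

```text
time_s: 16.2
ee_pos: [0.578, -0.0896, 0.0143]
eef_rot: [3.141, 0.0, 1.535]
force: [-2.0, -1.7, -0.2]
grip_width: 0.0004
grip_force: 0.6
```

>>> jog_arm(
  motion=[
    [0.0007,0,0,0,0,0,-1],
  ],
)

```text
time_s: 16.3
ee_pos: [0.578, -0.0889, 0.0143]
eef_rot: [3.142, 0.0, 1.535]
force: [-1.9, -2.0, 0.2]
grip_width: 0.0001
grip_force: 1.5
```

>>> jog_arm(
  motion=[
    [0.0007,0,0,0,0,0,-1],
  ],
)

```text
time_s: 16.4
ee_pos: [0.578, -0.0886, 0.0143]
eef_rot: [3.142, 0.001, 1.535]
force: [-1.2, -7.7, 0.3]
grip_width: -0.0001
grip_force: 3.6
```

>>> jog_arm(
  motion=[
    [0.0007,0,0,0,0,0,-1],
  ],
)

```text
time_s: 16.5
ee_pos: [0.578, -0.0884, 0.0143]
eef_rot: [3.142, 0.001, 1.535]
force: [-2.9, -10.2, 0.4]
grip_width: 0.0001
grip_force: 5.3
```

>>> jog_arm(
  motion=[
    [0.0007,0,0,0,0,0,-1],
  ],
)

```text
time_s: 16.6
ee_pos: [0.578, -0.0882, 0.0144]
eef_rot: [3.141, 0.002, 1.535]
force: [-2.5, -14.2, -0.1]
grip_width: 0.0003
grip_force: 7.0
```

Bar is at its limit. Back straight off, lift and move clear, then check.

>>> jog_arm(
  motion=[
    [-0.003,0,0,0,0,0,-1],
    [-0.01,0,0,0,0,0,-1],
    [-0.02,0,0,0,0,0,-1],
    [-0.01,0,-0.03,0,0,0,-1],
    [0,0,-0.04,0,0,0,-1],
  ],
)

```text
time_s: 17.1
ee_pos: [0.5754, -0.131, 0.0835]
eef_rot: [-3.138, -0.001, 1.533]
force: [0.4, -0.5, 0.4]
grip_width: 0.0005
grip_force: 0.0
```

>>> jog_arm(
  motion=[
    [0,0,-0.04,0,0,0,-1],
    [-0.04,-0.02,0,0,0,0,-1],
    [-0.04,-0.02,0,0,0,0,-1],
    [-0.04,-0.02,0,0,0,0,-1],
    [-0.04,-0.02,0,0,0,0,-1],
  ],
)

```text
time_s: 17.6
ee_pos: [0.4898, -0.2884, 0.1245]
eef_rot: [3.141, -0.0, 1.535]
force: [-0.1, -0.3, 0.2]
grip_width: 0.001
grip_force: 0.0
```

>>> jog_arm(
  motion=[
    [-0.04,-0.02,0,0,0,0,-1],
    [0,0,0,0,0,0,-1],
    [0,0,0,0,0,0,-1],
  ],
)

```text
time_s: 17.9
ee_pos: [0.469, -0.3268, 0.1243]
eef_rot: [3.141, -0.0, 1.533]
force: [0.6, 1.2, 0.1]
grip_width: 0.0003
grip_force: 0.0
```

```bash
python3 - <<'E'
from h import *
print(ctrl.get_obs()["ee_pos"])
a=np.ascontiguousarray(ctrl.camera("top")[:,:,::-1]);h=cv2.cvtColor(a,cv2.COLOR_BGR2HSV)
roi=np.zeros(a.shape[:2],np.uint8);roi[205:285,285:520]=255
n,l,s,ce=cv2.connectedComponentsWithStats(cv2.inRange(h,(95,60,60),(125,255,255))&roi)
for i in range(1,n):
    if s[i,4]>40: print(s[i],rail(ray("top",ce[i],.042)[0]))
cv2.imwrite("pics/t7.png",cv2.resize(a[200:290,285:520],None,fx=3.4,fy=3.4,interpolation=cv2.INTER_CUBIC))
s=np.array([285,200])
print("shut peg expected",(proj("top",world([-.043,.016,.0605]))-s)*3.4+1.2)
b=cv2.imread("pics/top0.png");d=cv2.absdiff(a,b).max(2)>60
for nm,(x,y,w,hh) in dict(bowl=(160,300,60,65),pot=(185,160,50,55),brush=(340,135,120,35)).items(): print(nm,d[y:y+hh,x:x+w].sum())
E
```

```text
[ 0.46901205 -0.32679516  0.12425492]
[314 229  18  17 181] [ 0.14508628 -0.00122818  0.042     ]
[342 231  17  17 183] [ 0.09495901 -0.00071388  0.042     ]
[369 233  17  17 185] [ 0.0452536  -0.00032031  0.042     ]
[397 234  17  18 183] [-0.00529472  0.00012928  0.042     ]
shut peg expected [[484.32015564 175.0689945 ]]
bowl 0
pot 0
brush 0
```

View pics/t7.png

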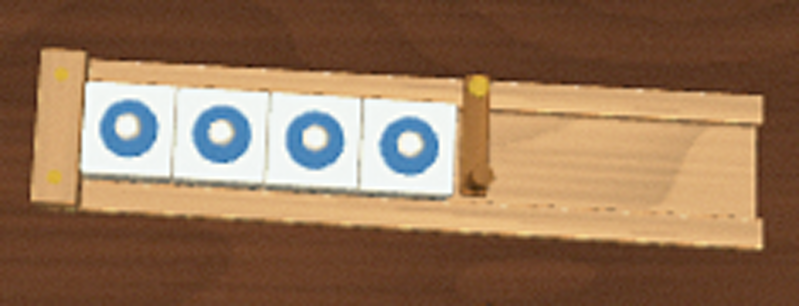

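The row is against the stop, with box 1 at crop pixel (128,126). The bar stands square behind the row, with its peg at (482,177) against an expected (484,175). The bystanders have not moved.

```bash
python3 -c "from station import ctrl;print(ctrl.hand_in())"
```

```text
the job is handed in; nothing more can be done
None
```

The row is home against the stop, the swing bar is fully shut behind it, the arm is clear and the job is handed in at about 18 s; one deviation is that the fingertips ran about 30 mm higher than the reported TCP, so the push most likely landed on box 4's lid knob, not its end face.

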